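# Drive a stuck dowel out of a slanted bore with a drift

## Task

A dowel is stuck in the slanted bore of the wooden beam. Take the drift from its stand and push its rod down through the bore, along the slant, until the dowel drops out of the lower end into the tray that stands below; then draw the drift out and put it back in its stand, upright and fully home. Leave the tray where it is.

Things in the scene. Friction and masses are not known exactly. Their poses are not given: they have to be found in the camera images.
- fixture: The fixture, fixed to the table: a wooden beam (50 x 136 mm, 60 mm thick along the bore) held at a slant between two upright plywood cheeks 80 mm deep, 12 mm thick and 125 mm high, outer faces 160 mm apart; its highest edge is 0.15 m above the table. Origin: on the table midway between the cheeks; z up; x horizontal, square to the beam (it points ahead of and to the left of the robot); y along the beam.
- bore_mouth (a point): Centre of the upper opening of the bore, 137 mm above the table: a round through-hole 15.5 mm in diameter, 60 mm long, 2 mm chamfer, steel rim 27 mm outside, square to the beam's flat upper face. z points out of the bore along its axis: up, leaning 30 degrees from vertical towards fixture -x. y is horizontal, along the beam, as fixture y.
- bore_exit (a point): Centre of the lower opening of the same bore, 60 mm down the axis from the mouth and 85 mm above the table; same axes as bore_mouth.
- dowel_mid (a point): Centre of the dowel, also its body's origin: plain light wooden cylinder 14 mm in diameter, 34 mm long, z along its length. At the start it is stuck inside the bore, upper end 22 mm below the mouth, lower end 4 mm inside the exit.
- plunger (a joint): Spring plunger in the bore's wall, 48 mm below the mouth, that grips the dowel (value: its retraction, m). Moving the dowel along the bore takes about 3 to 8 N; it slides out by itself once its upper end has passed the plunger, i.e. with the drift's tip about 48 to 55 mm below the mouth. Afterwards the plunger stands about 2 mm proud of the wall and yields to a rod that meets it.
- tray: Open plywood tray 120 x 122 mm, 35 mm high, 5 mm walls and floor, loose on the table between the cheeks under the bore's exit. Origin: centre of its underside; z up, x as the fixture's.
- drift_grip (a point): Centre of the drift's round dark wooden handle, 24 mm in diameter, 56 mm long (28 mm above and below this point). Below it come a brass collar, 23 mm in diameter and 6 mm long, whose lower shoulder is 34 mm below this point, and the steel rod; the tip is 109 mm below this point. z runs from tip to handle. It starts upright in its stand, shoulder on the stand's top.
- drift_tip (a point): The tip of the drift's round steel rod, on its axis. The rod is 10 mm in diameter and 75 mm long from tip to collar, its last 6 mm tapered to 5 mm. The whole drift is 137 mm long and weighs 100 to 200 g. Axes as drift_grip.
- stand_top (a point): Centre of the top face of the drift's stand: a square wooden block 50 x 50 mm on a 70 x 70 mm foot, 95 mm high, fixed to the table, with a round hole 15 mm in diameter, 3 mm chamfer, 80 mm straight down. z up. With the drift fully home its collar's shoulder rests on this face: tip 75 mm below this point, handle centre 34 mm above it.
- dowel: The dowel; its origin is dowel_mid.
- drift: The drift; its origin is drift_tip.

How it is judged:
On the way, in this order (a step that is already met when the one before it is completed fails the run):
1. the drift's tip is in the bore, at least 10 mm below the mouth (z of drift_tip in the frame of bore_mouth below -0.01 m and x of drift_tip in the frame of bore_mouth between -0.008 and 0.008 m and y of drift_tip in the frame of bore_mouth between -0.008 and 0.008 m), for 0.05 s.
2. the dowel has dropped into the tray while the drift's rod is in the bore, its tip more than 20 mm below the mouth (z of drift_tip in the frame of bore_mouth below -0.02 m and x of drift_tip in the frame of bore_mouth between -0.008 and 0.008 m and y of drift_tip in the frame of bore_mouth between -0.008 and 0.008 m and x of dowel_mid in the frame of tray between -0.06 and 0.06 m and y of dowel_mid in the frame of tray between -0.061 and 0.061 m and z of dowel_mid in the frame of tray between 0 and 0.035 m), for 0.05 s.
At the end, for the whole second after the job is handed in: The dowel lies at rest inside the tray (its centre within the walls and below the rim), and the drift stands at rest in its stand: tip within 6 mm of the hole's axis and at least 70 mm down (75 is fully home), leaning less than 0.08 rad (x of dowel_mid in the frame of tray between -0.06 and 0.06 m and y of dowel_mid in the frame of tray between -0.061 and 0.061 m and z of dowel_mid in the frame of tray between 0 and 0.035 m and linear speed of each of dowel, drift below 0.02 m/s and horizontal distance between drift_tip and stand_top below 0.006 m and z of drift_tip in the frame of stand_top below -0.07 m and angle between drift_tip's own z axis and vertical below 0.08 rad); the robot touches nothing.
It fails at once if the tray is moved more than 30 mm (distance of tray from where it was at the start of the episode above 0.03 m).
It also fails if it takes over 64 s, if anything falls off the work surface, if the arm or the gripper's body presses on something with over 40 N, if the wrist force passes 120 N, or if a joint passes its speed limit or range.

## Robot

A 7-joint arm with a two-finger parallel gripper is mounted at the origin on a cart in front of the work surface, level with it; the furniture and walls round the work are solid. World frame = base frame: x ahead of the robot, y to its left, z up, the work surface at z = 0. Lengths are in m, angles in rad, forces in N, time in s.
With the tool pointing down it reaches from about 0.4 to 0.875 m from the base axis. Payload 19.3 kg.
Tool frame: the origin (TCP) lies midway between the tips of the shut fingers; the grasp point (between the pads) lies 19 mm behind it; z points along the fingers, y is the line along which they close (so a half turn about z gives the same grasp; the last joint's range is limited). The gripper opens to 85 mm and grips with 20 to 120 N. Pads are 22 mm wide; open, the fingers measure 114 mm over their backs; the gripper's body (76 mm by 85 mm) begins 54 mm behind the grasp point. The pads swing forward as they close: fully open they stand 13 mm farther back than shut.
Start: joints at [1.095, 0.521, -0.036, 1.599, 0.021, 1.021, -0.113], TCP at [0.247, -0.574, 0.231] pointing down, gripper open.
Joint ranges: [-2.91, 2.91], [-0.3, 2.13], [-1.5, 1.42], [0.17, 2.43], [-1.26, 4.41], [0.16, 1.93], [-2.52, 2.52]. Speed limits (rad/s): [1.89, 1.89, 2.39, 2.39, 3.01, 3.01, 3.01].

## Interface

Orientations are given as [roll, pitch, yaw] about the fixed x, y, z axes, in that order (R = Rz(yaw) Ry(pitch) Rx(roll)).
In Python, from workcell import * gives the robot as it stands. The module is installed in compiled form; this text tells all that it offers.
- The arm moves only by the tool play_rows, never from a script. Its argument "deltas" is a list of rows, each a list of 7 numbers: the shift along the tool's x, y, z in units of 500 mm (1.0 is 500 mm), then the turn, a rotation vector about the tool's x, y, z in units of 120 degrees (1.0 is 120 degrees), then the closure, from 0 (fully open) to 1 (shut). A call has 1 to 10 rows; each row is the pose to reach, as a shift and turn from the pose commanded when the call began, along the tool's axes at that moment; what a row does not reach only later rows make up. A row lasts 1/10 s, in which the tool goes at most 50 mm and 8.59 degrees, less where a joint would pass 70% of its speed; a pose out of reach is approached as far as the arm can. A call with a number of a shift or a turn outside -1 to 1 is refused whole. A call with a gripper value outside its range is refused whole. The fingers move at their own pace and stop on an object; "newtons" is the grip in N (left out, the last holds). Time passes only in rows, so rows that repeat a pose let the fingers close. It gives the time, the measured TCP pose, the force, the opening and the grip force at its end, in the units of the state.
- observe(): the state, without advancing time (a new reading comes with each control period).
- grab_frame(name): name is "scene" or "top" or "wrist"; returns the picture (384x512x3 uint8, red, green, blue); there is no depth.
- get_calibration(name): a dict with "fovy" (degrees; the focal length in pixels is half the picture's height over the tangent of half this angle, whatever the lens; pixels are square), "cx", "cy" (the principal point, pixels), "k1" (the pictures are not rectified: a ray, as slopes to the right and down, at radius r is drawn at 1 + k1 r^2 times it, then the intrinsics apply), "xyz" and "rotation" of the camera in the world. Camera axes: x right, y down, z forward; pixel columns grow to the right and rows downward; lengths in m; the calibration is good to about 2 mm. A picture is of the moment at which its call begins: read the wrist's pose just before it. get_calibration takes no time and is no camera call; for the wrist camera it gives the pose at the moment of the call.
- job_done(): hands the job in; it is judged then, once.
The state is a dict: "clock": time; "qpos": joint angles; "qd": joint speeds; "joint_efforts": joint torques, N m; "position": TCP position; "tool_rot": TCP orientation; "force": force on the tool from outside, world axes, zero at the start; "moment": the same for the moment, N m; "grip_width": finger opening in m; "finger_force": force on a finger pad.
Only numpy, scipy, OpenCV 4.12 (cv2) and the standard library are available. Lean on these libraries where they do the work, as an engineer would, in place of code of your own. Each camera call takes 0.05 s, during which the arm holds its last target. There are 200 camera calls.

## Working session

There is one attempt and no reset: what is moved stays moved. The work goes in short steps, Python scripts to look and compute and a tool call to move; the robot and the scene stay as the last step left them, time stands still between calls to the robot, and variables do not carry over. Pictures are saved under pics/ and viewed, at most 10 in all, crops included, and the job is handed in when it is done.

Besides the shell and the picture viewer there is one more tool, called after "Call:" as name(argument=value, ...), one argument or row to a line, values as JSON. play_rows: Moves the arm, as the interface text tells. Its arguments: {"type":"object","properties":{"deltas":{"type":"array"},"newtons":{"type":"number"}},"required":["deltas"]}

```bash
mkdir -p pics; ls; python3 - <<'E'
from workcell import *
import cv2
print(observe())
for n in ("scene","top"):
    cv2.imwrite(f"pics/{n}0.png",grab_frame(n)[:,:,::-1]); print(n,get_calibration(n))
print(get_calibration("wrist"))
E
```

```text
pics
{'clock': 0.0, 'qpos': array([ 1.09476645,  0.52201132, -0.03631652,  1.59995196,  0.02120867,
        1.02111554, -0.11276525]), 'qd': array([ 6.18303252e-07,  1.84301699e-03,  4.68935500e-05,  8.68749284e-04,
        8.47008360e-04,  9.73150709e-04, -8.69879214e-04]), 'joint_efforts': array([-1.42959470e-03, -9.27121139e+01,  1.97915956e+00, -3.69925654e+01,
        1.78876030e-02,  8.33660684e-03,  6.34921867e-05]), 'position': array([ 0.24657383, -0.57396282,  0.23074761]), 'tool_rot': array([-3.14049543e+00,  9.05975042e-05,  4.05848800e-01]), 'force': array([ 0.05553642, -0.5211539 , -0.10726042]), 'moment': array([-0.08106299, -0.02000228,  0.067397  ]), 'finger_force': 0.0, 'grip_width': 0.08548809350042806}
scene {'fovy': 44.674074633790156, 'cx': 251.4027716053451, 'cy': 194.48151766897223, 'k1': -0.021052925808411355, 'xyz': array([ 0.00212758, -0.65796167,  0.45987938]), 'rotation': array([-2.01039932, -0.00708249, -0.77426777])}
top {'fovy': 49.024192062357024, 'cx': 253.06943212102436, 'cy': 187.20273060293368, 'k1': -0.15199705516013956, 'xyz': array([ 0.35257531, -0.11434888,  1.06988165]), 'rotation': array([-2.95835594, -0.00739589, -1.59703393])}
{'fovy': 64.62950416578873, 'cx': 254.88052226394962, 'cy': 191.27658190015026, 'k1': 0.004116403550672441, 'xyz': array([ 0.31733171, -0.54354207,  0.37241497]), 'rotation': array([ 2.83830574e+00,  9.48233027e-04, -1.16391950e+00])}
```

View pics/scene0.png

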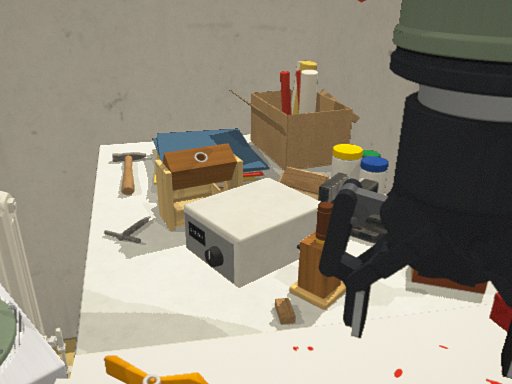

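View pics/top0.png

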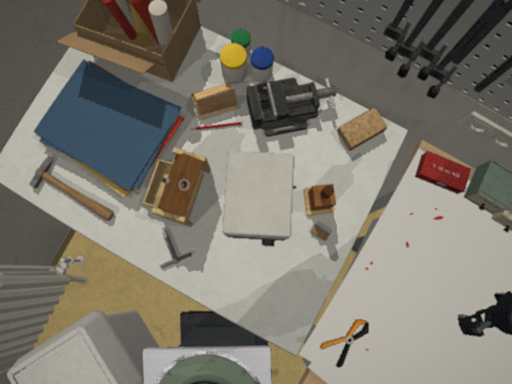

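Scene: bore rim about (201,157), drift handle about (325,218) on the stand. Top: rim about (184,185), drift handle about (326,193). A light box lies between them. Next, an enlarged composite.

```bash
cat > h.py <<'E'
import numpy as np, cv2
from scipy.spatial.transform import Rotation as R
from workcell import *
def ray(cal,u,v):
    f=192/np.tan(np.radians(cal["fovy"])/2)
    K=np.array([[f,0,cal["cx"]],[0,f,cal["cy"]],[0,0,1]])
    p=cv2.undistortPoints(np.array([[[u,v]]],float),K,np.array([cal["k1"],0,0,0.]))[0,0]
    d=R.from_euler("xyz",cal["rotation"]).apply([p[0],p[1],1]); return np.array(cal["xyz"]),d/np.linalg.norm(d)
def onz(cal,u,v,z):
    o,d=ray(cal,u,v); return o+d*(z-o[2])/d[2]
def tri(r1,r2):
    (a,d),(b,e)=r1,r2
    s=np.linalg.lstsq(np.c_[d,-e],b-a,rcond=None)[0]
    p,q=a+d*s[0],b+e*s[1]; return (p+q)/2,np.linalg.norm(p-q)
E
python3 - <<'E'
import cv2,numpy as np
s=cv2.imread("pics/scene0.png");t=cv2.imread("pics/top0.png")
c=lambda im,x,y:cv2.resize(im[y:y+75,x:x+100],None,fx=4,fy=4,interpolation=cv2.INTER_CUBIC)
im=np.vstack([np.hstack([c(s,150,135),c(s,275,195)]),np.hstack([c(t,140,145),c(t,280,155)])])
cv2.imwrite("pics/comp.png",im)
E
```

```text
(no output)
```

View pics/comp.png

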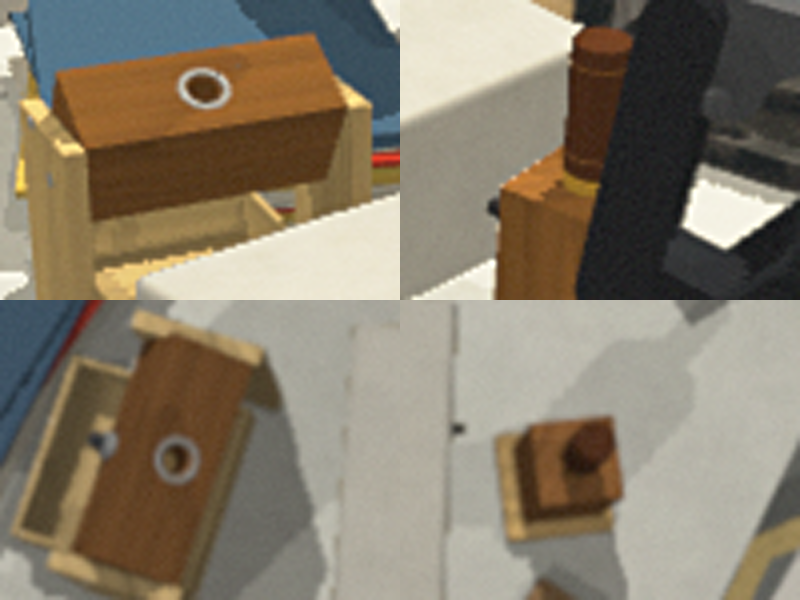

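```bash
python3 - <<'E'
from h import *
S,T=get_calibration("scene"),get_calibration("top")
s=lambda x,y:ray(S,(150 if x<400 else 275-100)+x/4-.375,135+y/4-.375+(60 if x>=400 else 0))
t=lambda x,y:ray(T,(140 if x<400 else 280-100)+x/4-.375,145-75+y/4-.375+(10 if x>=400 else 0))
for n,a,b in [("rim",(204,88),(177,460)),("BL",(55,72),(75,548)),("BR",(315,36),(150,340)),("FR",(345,107),(250,362)),("FL",(88,150),(178,582)),("handle",(604,42),(597,440))]:
    print(n,*tri(s(*a),t(*b)))
print(onz(T,140+177/4-.4,145+40-.4,.137), onz(T,280+197/4-.4,155+35-.4,.157),onz(T,280+200/4-.4,155+35-.4,.157))
# stand top corners
for c in [(533,424),(611,418),(622,496),(534,512)]:
    o,d=t(*c); print((o+d*(.095-o[2])/d[2])[:2])
print(R.from_euler("xyz",observe()["tool_rot"]).as_matrix())
E
```

```text
rim [0.53654541 0.03024285 0.13444044] 0.002470491512963522
BL [0.48715296 0.08655968 0.14025103] 0.0036019922670611406
BR [0.61096731 0.04116416 0.14032829] 0.015741421846113938
FR [ 0.5956418  -0.00938097  0.11995747] 0.0006794348467797634
FL [0.46808757 0.03212925 0.12035639] 0.0010475305560547997
handle [ 0.51296854 -0.29459039  0.15302206] 0.0011295793823159824
[0.53509769 0.03062373 0.137     ] [ 0.51193616 -0.29332827  0.157     ] [ 0.51189373 -0.29500962  0.157     ]
[ 0.53326626 -0.26786865]
[ 0.53573678 -0.31473157]
[ 0.48885625 -0.3184898 ]
[ 0.48081402 -0.26576885]
[[ 9.18793196e-01  3.94738939e-01 -4.81842722e-04]
 [ 3.94739221e-01 -9.18792784e-01  8.76146734e-04]
 [-9.68643831e-05 -9.95199879e-04 -9.99999500e-01]]
```

Call:
play_rows(
  deltas=[
    [0.708, -0.305, -0.08, 0, 0, -0.398, 0],
    [0.708, -0.305, -0.08, 0, 0, -0.398, 0],
    [0.708, -0.305, -0.08, 0, 0, -0.398, 0],
    [0.708, -0.305, -0.08, 0, 0, -0.398, 0],
    [0.708, -0.305, -0.08, 0, 0, -0.398, 0],
    [0.708, -0.305, -0.08, 0, 0, -0.398, 0],
    [0.708, -0.305, -0.08, 0, 0, -0.398, 0],
    [0.708, -0.305, -0.08, 0, 0, -0.398, 0],
    [0.708, -0.305, -0.08, 0, 0, -0.398, 0],
    [0.708, -0.305, -0.08, 0, 0, -0.398, 0],
  ],
  newtons=80,
)

```text
clock: 1.1
position: [0.512, -0.2937, 0.271]
tool_rot: [-3.141, -0.0, 1.241]
force: [-0.6, -0.3, -0.5]
grip_width: 0.0855
finger_force: 0.0
```

```bash
python3 - <<'E'
from h import *
o=observe();print(o["position"],o["tool_rot"],o["qpos"],o["qd"].max())
W=get_calibration("wrist");print(W)
im=grab_frame("wrist")[:,:,::-1]; T=grab_frame("top")[:,:,::-1]
cv2.imwrite("pics/w1.png",im);cv2.imwrite("pics/t1.png",T)
E
```

```text
[ 0.51202145 -0.29373321  0.27097596] [-3.14098558e+00 -5.13389360e-05  1.24089858e+00] [ 0.64737913  0.4417034  -0.31929842  1.63636537  0.15199851  1.08863008
 -0.04394077] 0.033642346662908336
{'fovy': 64.62950416578873, 'cx': 254.88052226394962, 'cy': 191.27658190015026, 'k1': 0.004116403550672441, 'xyz': array([ 0.53716825, -0.2209057 ,  0.41259442]), 'rotation': array([ 2.83789931e+00, -4.90287149e-04, -3.28767692e-01])}
```

View pics/w1.png

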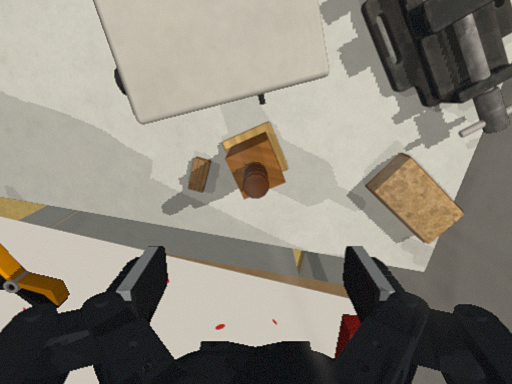

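```bash
python3 - <<'E'
from h import *
W=get_calibration("wrist")
im=cv2.imread("pics/w1.png")
m=cv2.inRange(im,(0,0,40),(70,75,125))[150:215,230:285]
n,l,s,c=cv2.connectedComponentsWithStats(m); print(s)
k=1+s[1:,4].argmax();ys,xs=np.where(l==k)
for y in range(0,65,3):
    r=xs[ys==y]; 
    if len(r):print(y+150,r.min()+230,r.max()+230)
for uv in [(256,185),(256.3,187)]: print(onz(W,*uv,.157))
cv2.imwrite("pics/c1.png",cv2.resize(im[140:215,220:300],None,fx=7,fy=7,interpolation=cv2.INTER_CUBIC))
E
```

```text
[[   0    0   55   65 2586]
 [   0    0   14    6   46]
 [  42    0    1    1    1]
 [  44    4    1    1    1]
 [   3   12   36   36  934]
 [  40   28    1    1    1]
 [  42   28    1    1    1]
 [  44   28    1    1    1]
 [  51   30    4    2    4]]
162 251 259
165 245 263
168 240 265
171 235 266
174 233 267
177 235 268
180 236 268
183 237 268
186 239 268
189 240 267
192 245 265
195 247 263
[ 0.51316378 -0.2931681   0.157     ]
[ 0.51281928 -0.29498475  0.157     ]
```

View pics/c1.png

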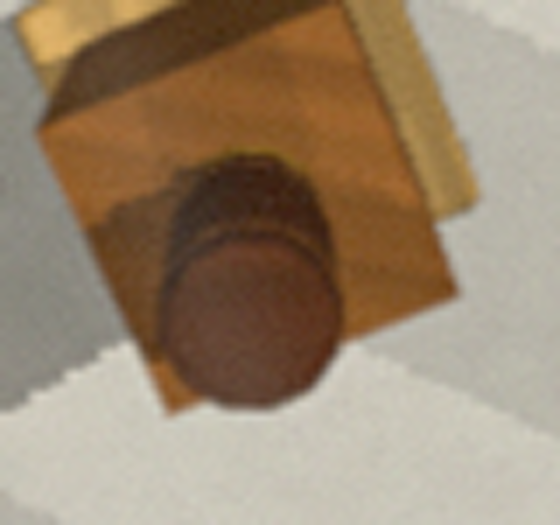

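The handle's top disk is centred at about (255.6,185.4), giving (0.513,-0.2935), which is under the TCP to within 1 mm. Descending and gripping.

Call:
play_rows(
  deltas=[
    [0, 0.001, 0.08, 0, 0, 0, 0],
    [0, 0.001, 0.16, 0, 0, 0, 0],
    [0, 0.001, 0.24, 0, 0, 0, 0],
    [0, 0.001, 0.28, 0, 0, 0, 0],
    [0, 0.001, 0.31, 0, 0, 0, 0],
    [0, 0.001, 0.322, 0, 0, 0, 0],
    [0, 0.001, 0.322, 0, 0, 0, 0],
    [0, 0.001, 0.322, 0, 0, 0, 0],
  ],
)

```text
clock: 2.0
position: [0.5126, -0.295, 0.1113]
tool_rot: [3.14, 0.0, 1.239]
force: [-0.2, 0.1, 1.2]
grip_width: 0.0856
finger_force: 0.0
```

Call:
play_rows(
  deltas=[
    [0, 0, 0, 0, 0, 0, 0.4],
    [0, 0, 0, 0, 0, 0, 0.7],
    [0, 0, 0, 0, 0, 0, 1],
    [0, 0, 0, 0, 0, 0, 1],
    [0, 0, 0, 0, 0, 0, 1],
    [0, 0, 0, 0, 0, 0, 1],
    [0, 0, 0, 0, 0, 0, 1],
    [0, 0, 0, 0, 0, 0, 1],
    [0, 0, 0, 0, 0, 0, 1],
  ],
  newtons=80,
)

```text
clock: 2.9
position: [0.5123, -0.2946, 0.1107]
tool_rot: [3.141, 0.0, 1.239]
force: [-1.9, 0.1, 7.4]
grip_width: 0.0225
finger_force: 77.9
```

Call:
play_rows(
  deltas=[
    [0, 0, -0.02, 0, 0, 0, 1],
    [0, 0, -0.06, 0, 0, 0, 1],
    [0, 0, -0.12, 0, 0, 0, 1],
    [0, 0, -0.2, 0, 0, 0, 1],
    [0, 0, -0.28, 0, 0, 0, 1],
    [0, 0, -0.36, 0, 0, 0, 1],
    [0, 0, -0.42, 0, 0, 0, 1],
    [0, 0, -0.42, 0, 0, 0, 1],
  ],
)

```text
clock: 3.7
position: [0.5134, -0.2949, 0.325]
tool_rot: [3.135, 0.001, 1.239]
force: [0.1, 0.1, -1.2]
grip_width: 0.0221
finger_force: 78.5
```

Call:
play_rows(
  deltas=[
    [0.06, -0.02, 0, 0, 0, 0, 1],
    [0.14, -0.05, 0, 0, 0.06, 0, 1],
    [0.22, -0.08, 0, 0, 0.12, 0, 1],
    [0.3, -0.11, 0, 0, 0.18, 0, 1],
    [0.38, -0.14, 0, 0, 0.23, 0, 1],
    [0.44, -0.16, 0, 0, 0.25, 0, 1],
    [0.48, -0.168, 0.04, 0, 0.25, 0, 1],
    [0.48, -0.168, 0.08, 0, 0.25, 0, 1],
    [0.48, -0.168, 0.1, 0, 0.25, 0, 1],
    [0.48, -0.168, 0.1, 0, 0.25, 0, 1],
  ],
)

```text
clock: 4.7
position: [0.5103, -0.0405, 0.2693]
tool_rot: [-3.139, -0.524, 1.238]
force: [-0.5, 0.1, -1.0]
grip_width: 0.0224
finger_force: 78.5
```

```bash
python3 - <<'E'
from h import *
o=observe();print(o["position"],o["tool_rot"],o["qpos"],o["force"])
print(R.from_euler("xyz",o["tool_rot"]).as_matrix())
W=get_calibration("wrist");print(W)
a,b,c=[grab_frame(n)[:,:,::-1] for n in("wrist","scene","top")]
cv2.imwrite("pics/w2.png",a);cv2.imwrite("pics/s2.png",b);cv2.imwrite("pics/t2.png",c)
z=lambda im,x,y:cv2.resize(im[y:y+100,x:x+133],(400,300),interpolation=cv2.INTER_CUBIC)
cv2.imwrite("pics/comp2.png",np.vstack([np.hstack([cv2.resize(a,(400,300)),z(a,190,170)]),np.hstack([z(b,150,85),z(c,130,130)])]))
E
```

```text
[ 0.51033301 -0.04048473  0.26933119] [-3.13916226 -0.52372691  1.2378523 ] [ 0.72400091  0.37025746 -0.55810022  1.91380962 -0.42653314  0.8869314
  0.13944013] [-0.48531264  0.07884693 -0.95992391]
[[ 0.28301936  0.94547871  0.16115225]
 [ 0.81840642 -0.32567711  0.47343992]
 [ 0.50011096 -0.00210463 -0.86595877]]
{'fovy': 64.62950416578873, 'cx': 254.88052226394962, 'cy': 191.27658190015026, 'k1': 0.004116403550672441, 'xyz': array([ 0.50927775, -0.04490624,  0.43018611]), 'rotation': array([-2.92160270e+00,  1.03241479e-03, -3.30558562e-01])}
```

View pics/comp2.png

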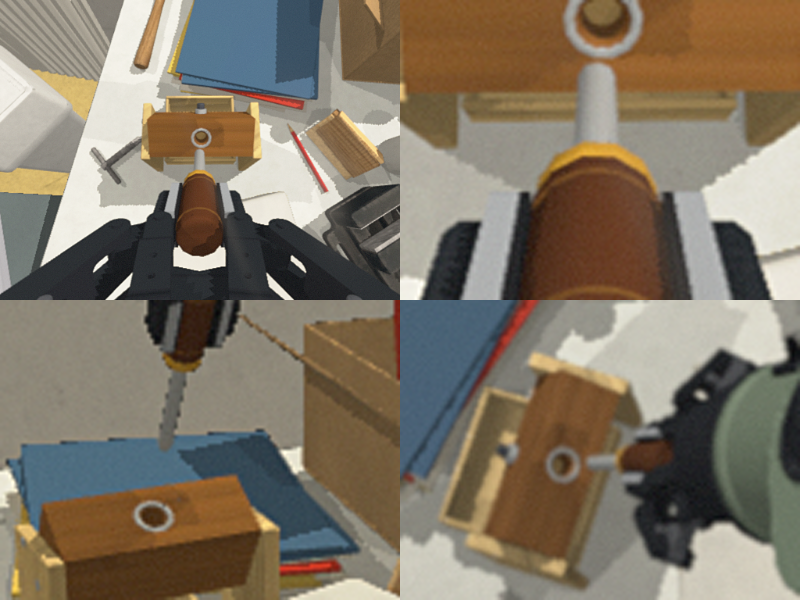

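Rod is held straight and is parallel to the bore axis in wrist, scene and top views; rim in wrist at about (257,176), tip about (256,192). Now the offset numbers.

```bash
python3 - <<'E'
from h import *
W,S,T=[get_calibration(n) for n in("wrist","scene","top")]
o=observe();Rm=R.from_euler("xyz",o["tool_rot"]).as_matrix();p=o["position"];tip=p+Rm[:,2]*.09
print("tip",tip)
def proj(c,P):
    f=192/np.tan(np.radians(c["fovy"])/2);q=R.from_euler("xyz",c["rotation"]).inv().apply(P-c["xyz"]);x=q[:2]/q[2];x=x*(1+c["k1"]*(x@x));return x*f+[c["cx"],c["cy"]]
for n,c in(("w",W),("s",S),("t",T)):print(n,"tip px",proj(c,tip))
def rim(name,x0,y0,x1,y1):
    im=cv2.imread(name)[y0:y1,x0:x1]
    hsv=cv2.cvtColor(im,cv2.COLOR_BGR2HSV);m=cv2.inRange(hsv,(0,0,110),(180,65,255))
    n,l,s,c=cv2.connectedComponentsWithStats(m)
    k=1+s[1:,4].argmax();cn=cv2.findContours((l==k).astype(np.uint8),cv2.RETR_EXTERNAL,2)[0]
    e=cv2.fitEllipse(max(cn,key=len));return np.array(e[0])+[x0,y0],e[1:]
rw=rim("pics/w2.png",235,155,285,190);rs=rim("pics/s2.png",190,145,215,168);rt=rim("pics/t2.png",172,172,190,195)
print(rw,rs,rt)
M1=onz(W,*rw[0],.137);M2,e=tri(ray(S,*rs[0]),ray(T,*rt[0]));M3,e3=tri(ray(W,*rw[0]),ray(T,*rt[0]));M4,e4=tri(ray(W,*rw[0]),ray(S,*rs[0]))
print(M1,M2,e,M3,e3,M4,e4,onz(T,*rt[0],.137),onz(S,*rs[0],.137))
for M in(M1,M2,M4,onz(T,*rt[0],.137)):print("in tool from tip (mm)",(Rm.T@(M-tip))*1e3)
# observed tip in scene image: crop (165,447)->; wrist (598,66); top (588,462)
print("obs tip s",150+165/3.008-.3,85+147/3-.3,"w",190+198/3.008-.3,170+66/3-.3,"t",130+188/3.008-.3,130+162/3-.3)
E
```

```text
tip [0.52595792 0.00186281 0.19303849]
w tip px [254.45647702 195.95369835]
s tip px [203.86211573 132.4765673 ]
t tip px [193.22909248 183.52467188]
(array([257.0772171 , 176.30953979]), ((24.529376983642578, 25.43756103515625), 101.68557739257812)) (array([200.49276161, 156.83973122]), ((9.286133766174316, 12.55904483795166), 101.13146209716797)) (array([183.6685257, 184.5      ]), ((10.613265991210938, 11.210189819335938), 0.0))
[0.53880482 0.03108761 0.137     ] [0.53687605 0.030903   0.13373787] 0.00220526048915927 [0.539576   0.03454697 0.12008414] 0.002465428762556482 [0.53921427 0.03213294 0.13292025] 2.0516933686541634e-05 [0.53533856 0.0310381  0.137     ] [0.53251885 0.02351368 0.137     ]
in tool from tip (mm) [-0.4683016   2.58035653 64.44041108]
in tool from tip (mm) [-2.79447623  0.81488523 66.86276263]
in tool from tip (mm) [-1.53688219  2.62390127 68.53442296]
in tool from tip (mm) [-1.48624494 -0.68043182 63.85009213]
obs tip s 204.55372340425532 133.7 w 255.52446808510638 191.7 t 192.2 183.7
```

Call:
play_rows(
  deltas=[
    [-0.002, 0.0024, 0.02, 0, 0, 0, 1],
    [-0.002, 0.0024, 0.05, 0, 0, 0, 1],
    [-0.002, 0.0024, 0.08, 0, 0, 0, 1],
    [-0.002, 0.0024, 0.1, 0, 0, 0, 1],
    [-0.002, 0.0024, 0.115, 0, 0, 0, 1],
    [-0.002, 0.0024, 0.125, 0, 0, 0, 1],
    [-0.002, 0.0024, 0.135, 0, 0, 0, 1],
    [-0.002, 0.0024, 0.145, 0, 0, 0, 1],
    [-0.002, 0.0024, 0.155, 0, 0, 0, 1],
    [-0.002, 0.0024, 0.155, 0, 0, 0, 1],
  ],
)

```text
clock: 5.85
position: [0.5242, -0.0046, 0.2023]
tool_rot: [-3.141, -0.524, 1.239]
force: [-0.3, 0.4, -1.5]
grip_width: 0.0224
finger_force: 78.5
```

```bash
python3 - <<'E'
from h import *
o=observe();Rm=R.from_euler("xyz",o["tool_rot"]).as_matrix()
print(o["position"],o["force"],Rm.T@o["force"],Rm.T@o["moment"],o["position"]+Rm[:,2]*.09)
a,b,c=[grab_frame(n)[:,:,::-1] for n in("wrist","scene","top")]
z=lambda im,x,y:cv2.resize(im[y:y+75,x:x+100],(400,300),interpolation=cv2.INTER_CUBIC)
cv2.imwrite("pics/comp3.png",np.vstack([np.hstack([z(a,205,150),z(b,150,110)]),np.hstack([z(c,140,145),z(a,205,190)])]))
E
```

```text
[ 0.52424368 -0.00456124  0.20226022] [-0.3491063   0.3641475  -1.49929984] [-0.55001769 -0.44770292  1.41400893] [-0.01795649 -0.71239121  0.02851417] [0.53883746 0.03801594 0.12432303]
```

View pics/comp3.png

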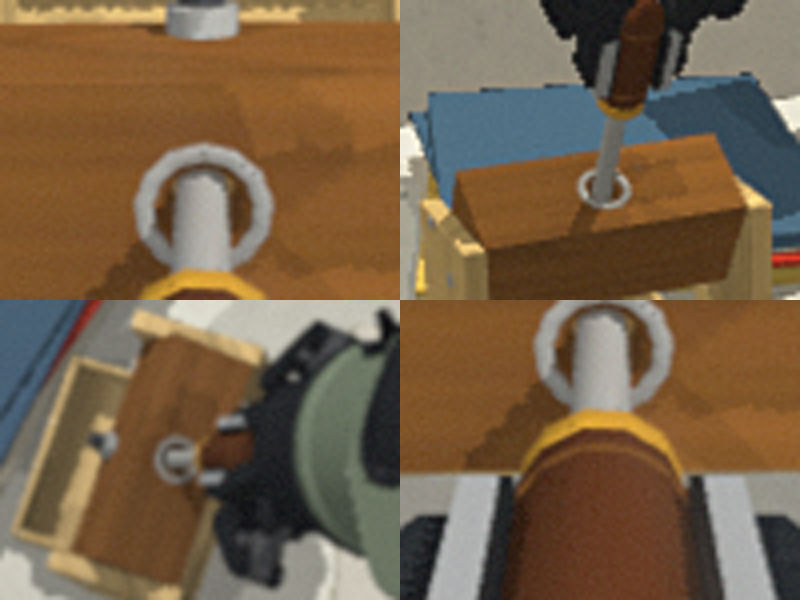

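The rod has entered the bore, centred in the rim, with no side force. Pushing on.

Call:
play_rows(
  deltas=[
    [0, 0, 0.01, 0, 0, 0, 1],
    [0, 0, 0.02, 0, 0, 0, 1],
    [0, 0, 0.03, 0, 0, 0, 1],
    [0, 0, 0.04, 0, 0, 0, 1],
  ],
)

```text
clock: 6.4
position: [0.5279, 0.0046, 0.1851]
tool_rot: [3.141, -0.524, 1.239]
force: [-1.1, -3.1, 4.3]
grip_width: 0.0224
finger_force: 78.7
```

Call:
play_rows(
  deltas=[
    [0, 0, 0.01, 0, 0, 0, 1],
    [0, 0, 0.02, 0, 0, 0, 1],
    [0, 0, 0.03, 0, 0, 0, 1],
    [0, 0, 0.036, 0, 0, 0, 1],
    [0, 0, 0.042, 0, 0, 0, 1],
    [0, 0, 0.042, 0, 0, 0, 1],
  ],
)

```text
clock: 7.0
position: [0.5307, 0.0149, 0.1667]
tool_rot: [-3.14, -0.524, 1.239]
force: [-0.2, -0.5, -3.2]
grip_width: 0.0224
finger_force: 78.7
```

```bash
python3 - <<'E'
from h import *
o=observe();Rm=R.from_euler("xyz",o["tool_rot"]).as_matrix()
print(o["position"],Rm.T@o["force"],o["position"]+Rm[:,2]*.09)
b,c,a=[grab_frame(n)[:,:,::-1] for n in("scene","top","wrist")]
z=lambda im,x,y:cv2.resize(im[y:y+75,x:x+100],(400,300),interpolation=cv2.INTER_CUBIC)
cv2.imwrite("pics/comp4.png",np.vstack([np.hstack([z(b,150,150),z(b,150,110)]),np.hstack([z(c,140,145),z(a,205,140)])]))
E
```

```text
[0.53069672 0.01485578 0.16667993] [-2.04728762 -0.02604812  2.5057534 ] [0.54525155 0.05743851 0.08873849]
```

View pics/comp4.png

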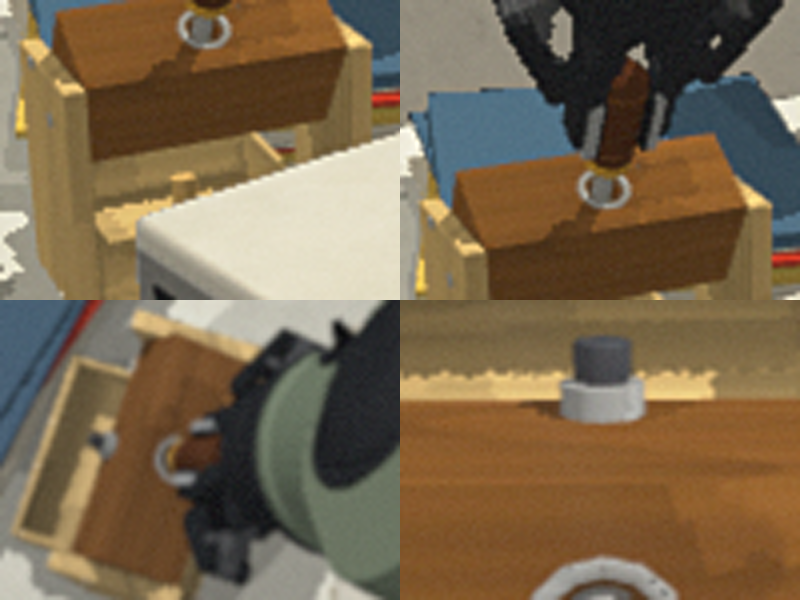

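Axial force has dropped and a light cylinder shows under the beam at scene (195.5,196), in the tray or just hanging; I'll push 5 mm further and compare.

Call:
play_rows(
  deltas=[
    [0, 0, 0.005, 0, 0, 0, 1],
    [0, 0, 0.01, 0, 0, 0, 1],
    [0, 0, 0.01, 0, 0, 0, 1],
    [0, 0, 0.01, 0, 0, 0, 1],
  ],
)

```text
clock: 7.55
position: [0.5317, 0.017, 0.1627]
tool_rot: [-3.141, -0.524, 1.239]
force: [-0.3, -1.1, -3.9]
grip_width: 0.0217
finger_force: 78.5
```

```bash
python3 - <<'E'
from h import *
o=observe();Rm=R.from_euler("xyz",o["tool_rot"]).as_matrix()
print(o["clock"],o["position"],Rm.T@o["force"])
b=grab_frame("scene")[:,:,::-1]; s0=cv2.imread("pics/s2.png")
S=get_calibration("scene")
cv2.imwrite("pics/comp5.png",np.hstack([cv2.resize(i[180:225,165:215],(400,360),interpolation=cv2.INTER_CUBIC) for i in(s0,b)]))
E
```

```text
7.55 [0.53173198 0.01697508 0.16271373] [-2.899798    0.05383429  2.81052009]
```

View pics/comp5.png

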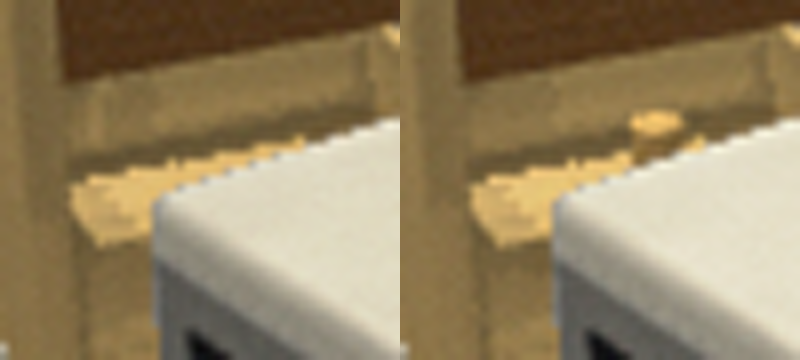

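The dowel stands upright on its end in the tray. Its lit top is at scene (197,195), detached from the beam. Withdrawing.

Call:
play_rows(
  deltas=[
    [0, 0, -0.02, 0, 0, 0, 1],
    [0, 0, -0.05, 0, 0, 0, 1],
    [0, 0, -0.08, 0, 0, 0, 1],
    [0, 0, -0.12, 0, 0, 0, 1],
    [0, 0, -0.17, 0, 0, 0, 1],
    [0, 0, -0.22, 0, 0, 0, 1],
    [0, 0, -0.24, 0, 0, 0, 1],
    [0, 0, -0.24, 0, 0, 0, 1],
  ],
)

```text
clock: 8.4
position: [0.5127, -0.0406, 0.2678]
tool_rot: [3.139, -0.523, 1.239]
force: [0.2, 0.2, -1.3]
grip_width: 0.0222
finger_force: 78.6
```

Call:
play_rows(
  deltas=[
    [-0.04, 0.018, -0.037, 0, 0, 0, 1],
    [-0.1, 0.046, -0.091, 0, -0.04, 0, 1],
    [-0.16, 0.073, -0.146, 0, -0.09, 0, 1],
    [-0.22, 0.1, -0.2, 0, -0.15, 0, 1],
    [-0.28, 0.128, -0.255, 0, -0.2, 0, 1],
    [-0.33, 0.15, -0.301, 0, -0.25, 0, 1],
    [-0.364, 0.166, -0.332, 0, -0.25, 0, 1],
    [-0.364, 0.166, -0.332, 0, -0.25, 0, 1],
    [-0.364, 0.166, -0.332, 0, -0.25, 0, 1],
    [-0.364, 0.166, -0.332, 0, -0.25, 0, 1],
  ],
)

```text
clock: 9.4
position: [0.5126, -0.2932, 0.3187]
tool_rot: [-3.14, -0.001, 1.241]
force: [-0.2, -0.1, -2.0]
grip_width: 0.0221
finger_force: 78.6
```

```bash
python3 - <<'E'
from h import *
o=observe();Rm=R.from_euler("xyz",o["tool_rot"]).as_matrix()
print(o["clock"],o["position"],o["tool_rot"])
print("to stand pose, tool units",Rm.T@(np.array([.5123,-.2946,.1107])-o["position"])/.5, "turn",(R.from_matrix(Rm).inv()*R.from_euler("xyz",[np.pi,0,1.239])).as_rotvec(True)/120)
S=get_calibration("scene");print("dowel top",onz(S,197,195,.039))
s,t,w=[grab_frame(n)[:,:,::-1] for n in("scene","top","wrist")]
z=lambda im,x,y:cv2.resize(im[y:y+75,x:x+100],(400,300),interpolation=cv2.INTER_CUBIC)
cv2.imwrite("pics/comp6.png",np.vstack([np.hstack([z(t,280,155),z(t,140,145)]),np.hstack([cv2.resize(s[100:340,180:500],(400,300)),cv2.resize(w,(400,300))])]))
E
```

```text
9.4 [ 0.5125939  -0.29319137  0.31865654] [-3.14039443e+00 -1.02631536e-03  1.24057805e+00]
to stand pose, tool units [-0.00328249  0.00085581  0.41590921] turn [-0.0005725  -0.00048958  0.00075376]
dowel top [0.54500563 0.05689668 0.039     ]
```

View pics/comp6.png

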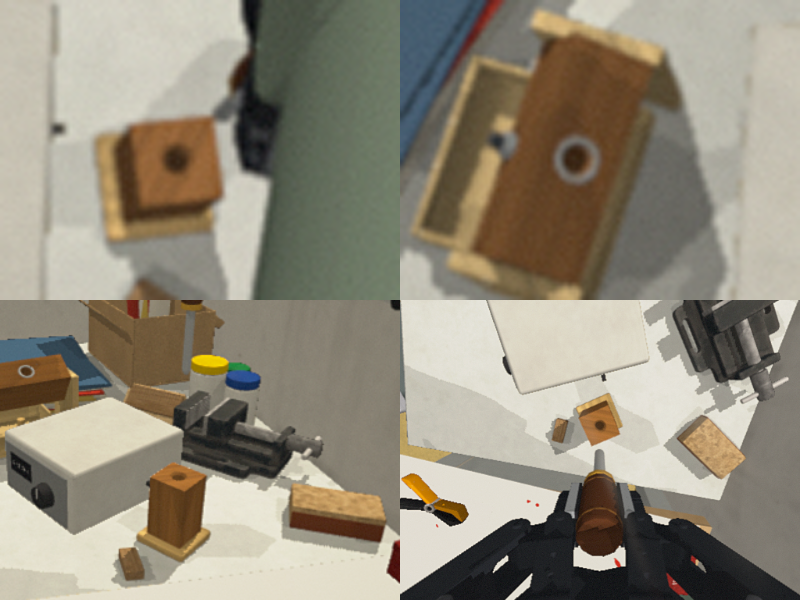

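Dowel top at (0.545,0.057), consistent with it standing in the tray under the exit. The drift is straight in the hand above the empty stand. Inserting at the recorded grasp pose.

Call:
play_rows(
  deltas=[
    [-0.0033, 0.001, 0.06, 0, 0, 0, 1],
    [-0.0033, 0.001, 0.13, 0, 0, 0, 1],
    [-0.0033, 0.001, 0.2, 0, 0, 0, 1],
    [-0.0033, 0.001, 0.24, 0, 0, 0, 1],
    [-0.0033, 0.001, 0.26, 0, 0, 0, 1],
    [-0.0033, 0.001, 0.275, 0, 0, 0, 1],
    [-0.0033, 0.001, 0.29, 0, 0, 0, 1],
    [-0.0033, 0.001, 0.305, 0, 0, 0, 1],
    [-0.0033, 0.001, 0.32, 0, 0, 0, 1],
    [-0.0033, 0.001, 0.32, 0, 0, 0, 1],
  ],
)

```text
clock: 10.55
position: [0.5121, -0.296, 0.1588]
tool_rot: [-3.141, -0.0, 1.239]
force: [-0.0, 1.2, -1.9]
grip_width: 0.0223
finger_force: 78.7
```

Call:
play_rows(
  deltas=[
    [0, 0, 0.02, 0, 0, 0, 1],
    [0, 0, 0.04, 0, 0, 0, 1],
    [0, 0, 0.06, 0, 0, 0, 1],
    [0, 0, 0.075, 0, 0, 0, 1],
    [0, 0, 0.085, 0, 0, 0, 1],
    [0, 0, 0.09, 0, 0, 0, 1],
    [0, 0, 0.094, 0, 0, 0, 1],
    [0, 0, 0.094, 0, 0, 0, 1],
  ],
)

```text
clock: 11.35
position: [0.5125, -0.2961, 0.1125]
tool_rot: [3.142, -0.0, 1.239]
force: [0.1, -0.6, -1.9]
grip_width: 0.0224
finger_force: 78.7
```

Call:
play_rows(
  deltas=[
    [0, 0, 0.002, 0, 0, 0, 1],
    [0, 0, 0.004, 0, 0, 0, 1],
    [0, 0, 0.005, 0, 0, 0, 1],
    [0, 0, 0.005, 0, 0, 0, 1],
  ],
)

```text
clock: 11.75
position: [0.5126, -0.2962, 0.1107]
tool_rot: [3.141, 0.0, 1.239]
force: [-3.4, 1.6, 8.9]
grip_width: 0.0225
finger_force: 80.1
```

Shoulder is seated. Opening gently, then retreating.

Call:
play_rows(
  deltas=[
    [0, 0, 0, 0, 0, 0, 0.6],
    [0, 0, 0, 0, 0, 0, 0.4],
    [0, 0, 0, 0, 0, 0, 0.2],
    [0, 0, 0, 0, 0, 0, 0],
    [0, 0, 0, 0, 0, 0, 0],
    [0, 0, 0, 0, 0, 0, 0],
    [0, 0, 0, 0, 0, 0, 0],
    [0, 0, 0, 0, 0, 0, 0],
  ],
)

```text
clock: 12.55
position: [0.5124, -0.2961, 0.11]
tool_rot: [-3.142, -0.0, 1.239]
force: [0.1, -0.1, 0.1]
grip_width: 0.0854
finger_force: 0.0
```

Call:
play_rows(
  deltas=[
    [0, 0, -0.04, 0, 0, 0, 0],
    [0, 0, -0.12, 0, 0, 0, 0],
    [0, 0, -0.2, 0, 0, 0, 0],
    [0, 0, -0.28, 0, 0, 0, 0],
    [0, 0, -0.322, 0, 0, 0, 0],
    [0, 0, -0.322, 0, 0, 0, 0],
    [0, 0, -0.322, 0, 0, 0, 0],
    [0, 0, -0.322, 0, 0, 0, 0],
  ],
)

```text
clock: 13.35
position: [0.512, -0.2959, 0.27]
tool_rot: [-3.14, -0.0, 1.239]
force: [-1.1, 0.5, -1.1]
grip_width: 0.0852
finger_force: 0.0
```

```bash
python3 - <<'E'
from h import *
o=observe();print(o["clock"],o["position"],o["force"],o["grip_width"])
W=get_calibration("wrist");im=grab_frame("wrist")[:,:,::-1];a=cv2.imread("pics/w1.png")
def disk(im):
    m=cv2.inRange(im,(0,0,40),(70,75,125))[150:215,230:285];n,l,s,c=cv2.connectedComponentsWithStats(m);k=1+s[1:,4].argmax();return s[k],c[k]
print(disk(a),disk(im))
s=grab_frame("scene")[:,:,::-1];b=cv2.imread("pics/s2.png")
d=cv2.absdiff(s,b)[175:225,150:250].max(2)>40;print("tray region changed px",np.argwhere(d).mean(0)[::-1]+[150,175] if d.any() else 0,d.sum())
E
```

```text
13.35 [ 0.5120165  -0.29593057  0.26997964] [-1.14998611  0.47155525 -1.07659392] 0.08523149795309629
(array([  3,  12,  36,  36, 934], dtype=int32), array([22.60385439, 29.11777302])) (array([  3,  10,  38,  37, 950], dtype=int32), array([22.98      , 28.44210526]))
tray region changed px [196.33333333 196.40740741] 27
```

```bash
python3 -c "
from workcell import *
print(job_done())"
```

```text
the job is handed in; nothing more can be done
None
```

I pushed the dowel out of the bore into the tray, put the drift back upright and fully home in its stand, and handed the job in at about 13 s of the 64 s allowed; the hand-in returned no verdict.

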